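# Load the infeed lane of a bench capping machine

### The arm

A 7-joint arm with a two-finger parallel gripper is mounted at the origin on a cart in front of the work surface, level with it; the furniture and walls round the work are solid. World frame = base frame: x ahead of the robot, y to its left, z up, the work surface at z = 0. Lengths are in m, angles in rad, forces in N, time in s.
With the tool pointing down it reaches from about 0.425 to 0.925 m from the base axis. Payload 6.8 kg.
Tool frame: the origin (TCP) lies at the very end of the fingers, on their centre line; the grasp point (between the pads) lies 19 mm behind it; z points along the fingers, x is the direction in which the jaws open and shut, and the axes are right-handed (so a half turn about z gives the same grasp; the last joint's range is limited). The gripper opens to 85 mm and grips with 20 to 120 N. Pads are 22 mm wide; open, the fingers measure 114 mm over their backs; the gripper's body (76 mm by 85 mm) begins 54 mm behind the grasp point. The pads swing forward as they close: fully open they stand 13 mm farther back than shut.
Start: joints at [-1.427, 0.477, 0.022, 1.555, -0.011, 1.109, -0.083], TCP at [0.168, 0.654, 0.231] pointing down, gripper open.
Joint ranges: [-2.96, 2.96], [-0.34, 2.1], [-1.41, 1.46], [0.24, 2.44], [-1.37, 4.51], [0.17, 1.92], [-2.96, 2.96]. Speed limits (rad/s): [2.39, 2.39, 3.14, 3.14, 3.14, 3.14, 3.14].

### API

Orientations are given as a unit quaternion [w, x, y, z].
In Python, from station import bot gives the robot as it stands.
- The arm moves only by the shell command python3 -m creep 'ROWS' [FORCE]. ROWS is JSON, a list that holds one entry, the list of rows, each a list of 7 numbers: the shift along the tool's x, y, z in cm, then the turn, a rotation vector about the tool's x, y, z in rad, then the opening, from 0 (shut) to 1 (fully open). In form: [[[dx, dy, dz, wx, wy, wz, claw], ...]]. A call has 1 to 10 rows; each row is the pose to reach, as a shift and turn from the pose commanded when the call began, along the tool's axes at that moment; what a row does not reach only later rows make up. A row lasts 1/8 s, in which the tool goes at most 62.5 mm and 10.7 degrees, less where a joint would pass 70% of its speed; a pose out of reach is approached as far as the arm can. A call with a gripper value outside its range is refused whole. The fingers move at their own pace and stop on an object; FORCE is the grip in N (left out, the last holds). Time passes only in rows, so rows that repeat a pose let the fingers close. It gives the time, the measured TCP pose, the force and the opening at its end, in the units of the state.
- bot.get_obs(): the state, without advancing time (a new reading comes with each control period).
- bot.read_camera(name): name is "side" or "top"; returns (picture, depth): 480x640x3 uint8, blue, green, red; 480x640 float32, m along the optical axis (not along the pixel's ray), 0 where there is no reading.
- bot.calibration(name): a dict with "mtx" (3x3 intrinsics, pixels), "rvec" (rotation vector, rad) and "tvec" (3), from world to camera coordinates, as OpenCV has them. Camera axes: x right, y down, z forward; pixel columns grow to the right and rows downward; lengths in m; the calibration is good to about 2 mm. A picture is of the moment at which its call begins. calibration takes no time and is no camera call.
- bot.hand_in(): hands the job in, once; it reports no verdict.
Trained networks look in the newest picture that a camera, given by its name, has taken for a name from the list of things; names that differ only in an ending like _2 or _b are one class to them, and where a whole thing is asked for, a point or a joint stands for the part that bears it (a point fixed in the world has none). Each returns a list of dicts, best first, with "p" (0 to 1); they miss things now and then, are a little off and sometimes report something else, mostly with a low value. They report only what shows in the picture. A call takes as long as a camera call. They do not tell look-alikes from the thing itself.
- bot.find_in(camera, label): "xy" ([column, row] in pixels, amid what is visible of it).
- bot.silhouettes(camera, label): "mask" (480x640 bool, what is visible of it) and "xy" ([column, row] in pixels, amid what is visible of it).
The state is a dict: "t": time; "q": joint angles; "joint_vel": joint speeds; "joint_torque": joint torques, N m; "eef_pos": TCP position; "tool_rot": TCP orientation; "contact_force": force on the tool from outside, world axes, zero at the start; "torque": the same for the moment, N m; "gripper_width": opening from 0.0 (shut) to 1.0 (fully open).
Only numpy, scipy, OpenCV 4.12 (cv2) and the standard library are available. Lean on these libraries where they do the work, as an engineer would, in place of code of your own. Each camera call takes 0.05 s, during which the arm holds its last target.

### The job

Load the capping machine: stand the two loose small brown screw-cap bottles upright on the narrow raised strip that feeds it and push them in between the guide rails behind the bottle already there. Finish with all three upright in one closed-up file, the first right under the capping head against the end stop, and the little sprung catch closed again behind the last. Do not knock any bottle over, and leave the dropper bottles and the ointment jar where they stand.

Things in the scene. Friction and masses are not known exactly. Their poses are not given: they have to be found in the camera images.
- station: Bench capping machine, fixed: aluminium base plate 300 x 116 mm, lane along its middle, white head on a steel column at the far end. Origin at worktop level under the lane's centre line; +x = direction of bottle travel (roughly to the robot's left), y across, z up. The lane is one slippery white plastic strip 24 mm wide (bottles overhang it), top 45 mm up, from x = -0.119 to 0.103; stop face at x = 0.100.
- load_spot (a point): Point on top of the strip (45 mm above the worktop) at its rail-free loading end, at station x = -0.075, y = 0. The strip runs on to x = -0.119 behind it. A bottle stood here touches nothing else. The base plate's top beside the strip is 12 mm above the worktop.
- place_1 (a point): Point on top of the strip where the axis of the first bottle of the finished file stands, against the end stop: station x = 0.0815, y = 0. The machine's head hangs over it (x = 0.058 to 0.170, 64 mm wide, chuck 87 mm above the strip, top 215 mm above the worktop), so this place cannot be reached from above.
- place_2 (a point): The same for the second bottle: station x = 0.0445, y = 0.
- place_3 (a point): The same for the third and last bottle: station x = 0.0075, y = 0; its back is then at x = -0.011.
- catch (a joint): Sprung non-return arm, 42 mm long, on the robot's side of the lane (station y > 0), 4 to 16 mm above the strip, on an upright pin at station x = -0.050, y = 0.032 (pin top 19 mm above the strip). 0 rad = closed, tip in the lane. A passing bottle or a finger swings it aside (about 0.4 rad, limit 0.9, under 1 N); the spring shuts it once the bottle's back has passed, not before.
- catch_tip (a point): Centre of the roller (6 mm across) at the catch's tip; closed it stands at station x = -0.014, y = 0.010, 10 mm above the strip.
- bottle_first: Small brown glass bottle with a short white screw cap that already stands upright in the lane between the rails, past the catch but short of the stop. 37 mm across and 75 mm tall: straight body up to about 45 mm, cap 25 mm across from 57 to 75 mm above its foot. 0.13 kg. Origin: centre of its underside; z up along the bottle.
- bottle_a: One of the two bottles to load, the same kind as bottle_first (37 mm across, 75 mm tall, cap 25 mm across from 57 to 75 mm, 0.13 kg), standing on the worktop right of the machine among the dropper bottles. Origin: centre of its underside. It slides easily on the strip, but tips if pushed only high up: reach down nearly to the strip behind it.
- bottle_b: The other bottle to load, the same as bottle_a. It does not matter which of the two goes in first.
- dropper_tall: Brown dropper bottle, 37 mm across, 94 mm tall with a tall narrow black cap (24 mm across from 64 mm up). A bystander: leave it. Origin: centre of its underside.
- dropper_short: Small white dropper bottle, 29 mm across, 70 mm tall with a tall narrow white cap. A bystander: leave it. Origin: centre of its underside.
- ointment_jar: Low white jar with a pale grey lid, 51 mm across, 40 mm tall, on the worktop beyond the head end of the machine. A bystander: leave it. Origin: centre of its underside.
- rail_mouth (a point): Point on top of the strip at station x = 0.004, y = 0, where the two parallel 6 mm polished, slippery guide rails begin: 41 mm clear between them, tops 29 mm above the strip, from here to the stop. Towards the loading end they flare out to 76 mm apart at x = -0.045 and end. Their posts and knobs reach 39 mm above the strip at x = 0.022 and 0.090, y = +-0.04 to +-0.06.
Not all that is in view belongs to the job. Leave any purple or turquoise look-alike of the bottle_b alone.

How it is judged:
By the outcome, as a careful person would: the job done as asked, in the order asked, and still so for the second after the job is handed in, with the robot touching nothing.
It also fails if it takes over 70 s, if anything falls off the work surface, if the arm or the gripper's body presses on something with over 40 N, if the wrist force passes 120 N, or if a joint passes its speed limit or range.

## Working session

There is one attempt and no reset: what is moved stays moved. The work goes in short steps, Python scripts to look and compute and a shell command to move; the robot and the scene stay as the last step left them, time stands still between calls to the robot, and variables do not carry over. Pictures are saved under pics/ and viewed, and the job is handed in when it is done.

```bash
ls; mkdir -p pics; python3 - <<'E'
from station import bot
import cv2
o=bot.get_obs()
print({k:(v if not hasattr(v,'round') else v) for k,v in o.items()})
for n in("side","top"):
    im,d=bot.read_camera(n); cv2.imwrite(f"pics/{n}0.png",im)
    print(n,bot.calibration(n))
E
```

```text
pics
{'t': 0.0, 'q': array([-1.427132  ,  0.47778553,  0.02233412,  1.55644114, -0.01150947,
        1.10930354, -0.08311329]), 'joint_vel': array([-5.86984534e-04, -1.12433617e-03, -6.67374655e-05,  7.81081564e-04,
       -9.14188591e-04, -3.17067502e-04, -4.53520001e-04]), 'joint_torque': array([-7.90620452e-04, -5.96460450e+01,  1.60742920e+00, -2.81185806e+01,
        1.23997981e-02,  9.38919053e-03, -1.04335842e-05]), 'eef_pos': array([0.16801276, 0.65314857, 0.23033973]), 'tool_rot': array([ 6.01738343e-04,  7.90285750e-01,  6.12737803e-01, -6.75690226e-04]), 'contact_force': array([0.34982723, 0.25477902, 0.36016867]), 'torque': array([0.01922686, 0.01004421, 0.03576405]), 'gripper_width': 1.0036415328986104}
side {'mtx': array([[593.16446637,   0.        , 336.268993  ],
       [  0.        , 593.16446637, 238.45139624],
       [  0.        ,   0.        ,   1.        ]]), 'rvec': array([ 2.25045867,  0.10651224, -0.03484412]), 'tvec': array([-0.52407883,  0.02663566,  1.46967404])}
top {'mtx': array([[535.17413936,   0.        , 314.75337631],
       [  0.        , 535.17413936, 238.77922784],
       [  0.        ,   0.        ,   1.        ]]), 'rvec': array([ 2.15794169, -2.21632959,  0.05123259]), 'tvec': array([0.03519878, 0.53192818, 1.29927765])}
```

View pics/side0.png

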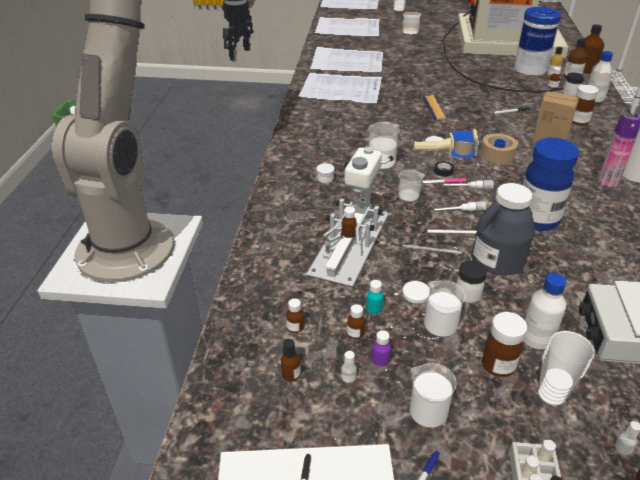

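View pics/top0.png

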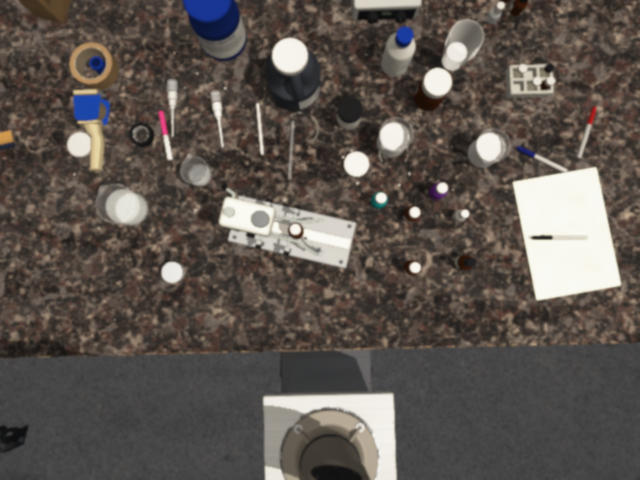

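The candidates are four screw-cap bottles standing to the right of the machine. In the side view they are brown at (294,316), brown at (356,321), turquoise at (375,297) and purple at (381,349). The two brown ones with white caps fit the description. The dropper_tall is at (290,360) and has a black cap. I'll measure and enlarge next.

```bash
cat > h.py <<'E'
from station import bot
import cv2, numpy as np
def cal(n):
    c=bot.calibration(n); R=cv2.Rodrigues(np.array(c["rvec"],float))[0]
    return np.array(c["mtx"]),R,np.array(c["tvec"]).ravel()
def ray(n,xy):
    K,R,t=cal(n); d=R.T@np.linalg.inv(K)@np.array([xy[0],xy[1],1.]); return -R.T@t,d
def atz(n,xy,z):
    o,d=ray(n,xy); return o+d*(z-o[2])/d[2]
def proj(n,P):
    K,R,t=cal(n); p=(K@(R@np.atleast_2d(P).T+t[:,None])).T; return p[:,:2]/p[:,2:]
def cloud(n,depth,mask):
    K,R,t=cal(n); v,u=np.nonzero(mask&(depth>0)); z=depth[v,u]
    pc=np.stack([(u-K[0,2])/K[0,0]*z,(v-K[1,2])/K[1,1]*z,z]); return (R.T@(pc-t[:,None])).T
def tri(xa,xb):
    (o1,d1),(o2,d2)=ray("side",xa),ray("top",xb)
    A=np.stack([d1,-d2],1); s=np.linalg.lstsq(A,o2-o1,rcond=None)[0]
    p,q=o1+d1*s[0],o2+d2*s[1]; return (p+q)/2,np.linalg.norm(p-q)
E
python3 - <<'E'
from h import *
np.set_printoptions(precision=4,suppress=True)
ims={}
for n in("side","top"):
    im,d=bot.read_camera(n); ims[n]=(im,d)
    for l in("bottle_a","dropper_tall","dropper_short","ointment_jar","station","catch"):
        for r in bot.silhouettes(n,l):
            m=r["mask"]; P=cloud(n,d,m)
            if len(P)<5: continue
            zt=np.percentile(P[:,2],95); top=P[P[:,2]>zt-.006]
            print(n,l,round(r["p"],2),np.round(r["xy"]),m.sum(),"ztop",zt.round(3),"topctr",top.mean(0))
np.savez("im0.npz",s=ims["side"][0],sd=ims["side"][1],t=ims["top"][0],td=ims["top"][1])
im=ims["side"][0]; cv2.imwrite("pics/cs.png",cv2.resize(im[140:400,260:440],None,fx=3.2,fy=2.3*1.0) if 0 else cv2.resize(im[270:400,260:420],None,fx=4.5,fy=4.5,interpolation=2))
cv2.imwrite("pics/cst.png",cv2.resize(im[140:290,290:410],None,fx=4,fy=4,interpolation=2))
cv2.imwrite("pics/ct.png",cv2.resize(ims["top"][0][175:285,210:480],None,fx=2.9,fy=2.9,interpolation=2))
E
```

```text
side bottle_a 0.9 [291. 316.] 505 ztop 0.074 topctr [ 0.4577 -0.2141  0.073 ]
side bottle_a 0.88 [375. 295.] 472 ztop 0.074 topctr [ 0.6227 -0.1406  0.073 ]
side bottle_a 0.61 [356. 323.] 500 ztop 0.074 topctr [ 0.5869 -0.2187  0.0731]
side bottle_a 0.56 [380. 349.] 506 ztop 0.075 topctr [ 0.642  -0.2849  0.0736]
side dropper_tall 0.88 [288. 361.] 655 ztop 0.093 topctr [ 0.4655 -0.3398  0.0921]
side dropper_short 0.54 [358. 323.] 508 ztop 0.075 topctr [ 0.5868 -0.2175  0.0732]
side ointment_jar 0.5 [323. 170.] 299 ztop 0.041 topctr [0.4632 0.3638 0.0383]
side station 0.74 [356. 230.] 5107 ztop 0.201 topctr [0.5766 0.1529 0.2024]
top bottle_a 0.8 [437. 191.] 235 ztop 0.077 topctr [ 0.6425 -0.2815  0.0752]
top bottle_a 0.63 [409. 216.] 231 ztop 0.077 topctr [ 0.5873 -0.2144  0.0752]
top bottle_a 0.59 [412. 265.] 202 ztop 0.078 topctr [ 0.458  -0.2106  0.0758]
top bottle_a 0.53 [377. 200.] 207 ztop 0.078 topctr [ 0.6229 -0.1364  0.0747]
top bottle_a 0.4 [171. 273.] 398 ztop 0.043 topctr [0.4608 0.369  0.0404]
top dropper_tall 0.79 [464. 261.] 270 ztop 0.096 topctr [ 0.4651 -0.3355  0.0944]
top dropper_short 0.75 [458. 214.] 166 ztop 0.071 topctr [ 0.5804 -0.3327  0.0696]
top ointment_jar 0.9 [170. 272.] 375 ztop 0.044 topctr [0.4611 0.3689 0.0405]
top station 0.91 [285. 234.] 5879 ztop 0.209 topctr [0.5727 0.1547 0.2108]
```

View pics/cs.png

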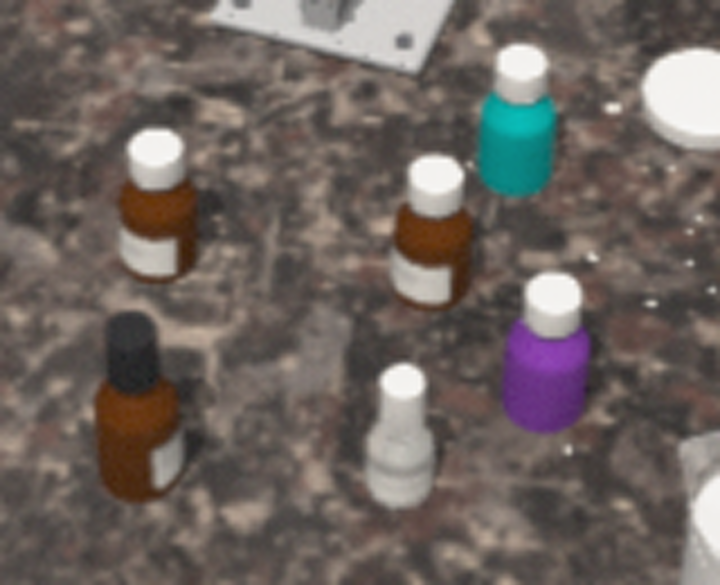

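View pics/cst.png

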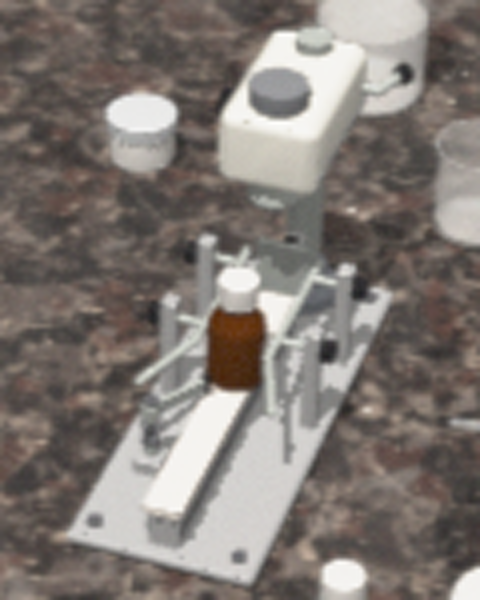

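View pics/ct.png

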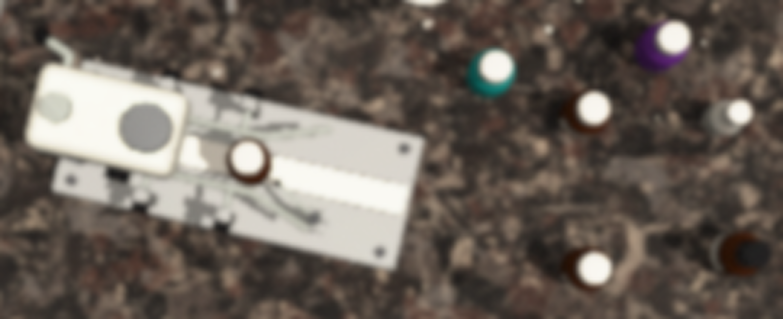

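The crop confirms it: the two brown, white-capped screw bottles are at about (0.458,-0.212) and (0.587,-0.216). The turquoise and purple ones are the look-alikes. The station pose comes next.

```bash
python3 - <<'E'
from h import *
np.set_printoptions(precision=4,suppress=True)
f=np.load("im0.npz")
for n,i,d in(("top",f["t"],f["td"]),("side",f["s"],f["sd"])):
    m=np.ones(d.shape,bool)
    P=cloud(n,d,m)
    roi=(P[:,0]>.38)&(P[:,0]<.68)&(P[:,1]>-.13)&(P[:,1]<.24)
    base=P[roi&(abs(P[:,2]-.012)<.005)]
    (c,s,a)=cv2.minAreaRect((base[:,:2]*1000).astype(np.float32)); print(n,"base",len(base),c,s,a)
    K,R,t=cal(n); 
    # strip: bright pixels near z=.045
    g=i[...,:].min(2); v,u=np.nonzero((d>0)&(g>0)); 
    z=P[:,2]; bright=i[v,u].min(1)>195
    S=P[roi&bright&(abs(z-.045)<.006)]
    S=S[(S[:,1]<.05)]
    mu=S.mean(0); w,V=np.linalg.eigh(np.cov((S-mu)[:,:2].T)); ax=V[:,1]; ax*=np.sign(ax[1])
    pr=(S-mu)[:,:2]@ax; la=(S-mu)[:,:2]@np.array([-ax[1],ax[0]])
    print("strip",len(S),mu,"ang",np.degrees(np.arctan2(ax[1],ax[0])),"ext",np.percentile(pr,[1,99]),np.percentile(la,[2,98]))
    e=mu[:2]+ax*np.percentile(pr,1); print("end",e,"origin est",e+ax*.119, "z",S[:,2].mean())
E
```

```text
top base 2849 (532.02587890625, 52.65385437011719) (364.8709411621094, 296.0302734375) 89.83683776855469
strip 446 [ 0.5311 -0.0082  0.0449] ang 74.56908558664549 ext [-0.0529  0.0561] [-0.0115  0.0116]
end [ 0.517  -0.0592] origin est [0.5486 0.0555] z 0.04487351212718495
side base 1826 (553.5157470703125, 76.06590270996094) (306.6938171386719, 116.58455657958984) 75.3657455444336
strip 299 [ 0.5307 -0.0093  0.044 ] ang 74.92749291961499 ext [-0.0548  0.0589] [-0.0113  0.0114]
end [ 0.5165 -0.0623] origin est [0.5474 0.0526] z 0.04404106675678533
```

```bash
cat >> h.py <<'E'
O=np.array([.548,.054]); A=np.radians(75.)
def s2w(x,y,z):
    ax=np.array([np.cos(A),np.sin(A)]); ay=np.array([-ax[1],ax[0]])
    return np.array([*(O+ax*x+ay*y),z])
def w2s(p):
    ax=np.array([np.cos(A),np.sin(A)]); ay=np.array([-ax[1],ax[0]]); q=np.asarray(p)[:2]-O
    return q@ax,q@ay
E
python3 - <<'E'
from h import *
f=np.load("im0.npz")
for n,i,(y0,y1,x0,x1) in(("top",f["t"],(180,280,210,365)),("side",f["s"],(170,290,300,400))):
    k=5; im=cv2.resize(i[y0:y1,x0:x1],None,fx=k,fy=k,interpolation=2)
    def L(pts,c):
        p=(proj(n,np.array(pts))-[x0,y0]+.5)*k
        cv2.polylines(im,[np.round(p*8).astype(np.int32)],False,c,1,cv2.LINE_AA,3)
    L([s2w(x,y,.045) for x,y in((-.119,-.012),(.103,-.012),(.103,.012),(-.119,.012),(-.119,-.012))],(0,0,255))
    L([s2w(x,y,.012) for x,y in((-.15,-.058),(.15,-.058),(.15,.058),(-.15,.058),(-.15,-.058))],(255,0,0))
    for s in(1,-1): L([s2w(-.045,s*.041,.071),s2w(.004,s*.0235,.071),s2w(.1,s*.0235,.071)],(0,255,0))
    L([s2w(-.05,.032,.06),s2w(-.014,.01,.06)],(255,0,255))
    cv2.imwrite(f"pics/ov_{n}.png",im)
E
```

```text
(no output)
```

View pics/ov_top.png

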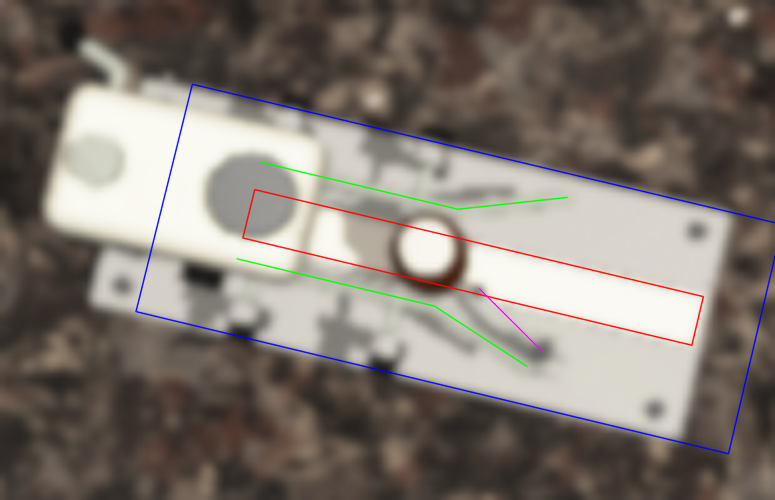

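View pics/ov_side.png

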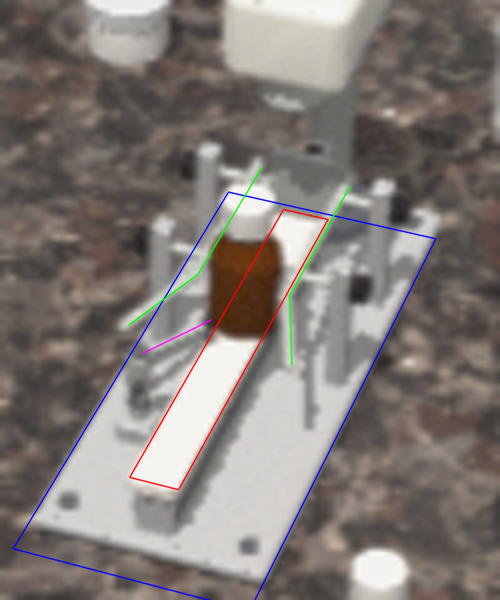

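```bash
python3 -m creep '[[[-3,4,-4,0,0,0.15,0.9],[-7,9,-8,0,0,0.3,0.9],[-11,14,-10,0,0,0.45,0.8],[-15,19,-10,0,0,0.6,0.8],[-19,24,-10,0,0,0.75,0.8],[-23,29,-10,0,0,0.9,0.8],[-27,34,-10,0,0,1.05,0.8],[-31,39,-10,0,0,1.2,0.8],[-34,42,-10,0,0,1.35,0.8],[-36,44,-10,0,0,1.5,0.8]]]' 60
```

```text
t: 2.05
eef_pos: [0.5062, 0.1917, 0.3318]
tool_rot: [0.0, 0.995, -0.095, 0.001]
contact_force: [0.1, 0.1, -1.0]
gripper_width: 0.801
```

```bash
cat >> h.py <<'E'
def delta(target,yawdeg):
    o=bot.get_obs(); p=np.array(o["eef_pos"]); w,x,y,z=o["tool_rot"]
    from scipy.spatial.transform import Rotation as Ro
    R=Ro.from_quat([x,y,z,w]).as_matrix()
    yaw=np.degrees(np.arctan2(R[1,0],R[0,0])); dz=(yaw-yawdeg+90)%180-90
    print("pos",p.round(4),"yaw",yaw.round(2),"tilt",R[:,2].round(4),"F",np.round(o["contact_force"],2),"g",round(o["gripper_width"],3),"t",o["t"])
    print("  -> cm",(R.T@(np.array(target)-p)*100).round(2),"wz",np.radians(dz).round(4))
E
python3 - <<'E'
from h import *
f=np.load("im0.npz")
for n,i in(("top",f["t"]),("side",f["s"])):
  for P in((.458,-.212,.075),(.587,-.216,.075)):
    u,v=proj(n,np.array(P))[0].round().astype(int)
    sub=i[v-9:v+10,u-9:u+10].min(2); m,c=cv2.connectedComponents((sub>120).astype(np.uint8))
    ys,xs=np.nonzero(c==c[9,9]); print(n,P,len(xs),atz(n,(xs.mean()+u-9,ys.mean()+v-9),.068 if n=="side" else .074).round(4), atz(n,(xs.mean()+u-9,ys.min()+v-9),.075).round(4))
delta((.458,-.212,.16),-15)
E
```

```text
top (0.458, -0.212, 0.075) 105 [ 0.4566 -0.2116  0.074 ] [ 0.4687 -0.2119  0.075 ]
top (0.587, -0.216, 0.075) 101 [ 0.5862 -0.2156  0.074 ] [ 0.5976 -0.2158  0.075 ]
side (0.458, -0.212, 0.075) 150 [ 0.4566 -0.2134  0.068 ] [ 0.4551 -0.2015  0.075 ]
side (0.587, -0.216, 0.075) 148 [ 0.586  -0.2177  0.068 ] [ 0.585  -0.2059  0.075 ]
pos [0.5062 0.1917 0.3318] yaw -10.91 tilt [ 1.1e-03 -2.0e-04 -1.0e+00] F [ 0.14  0.09 -1.01] g 0.801 t 2.05
  -> cm [ 2.89 40.55 17.18] wz 0.0713
```

```bash
python3 -m creep '[[[0.5,5,1,0,0,0.07,0.8],[1,11,3,0,0,0.07,0.8],[1.5,17,6,0,0,0.07,0.8],[2,23,9,0,0,0.07,0.8],[2.5,29,12,0,0,0.07,0.8],[2.8,35,15,0,0,0.07,0.8],[2.8,39,17,0,0,0.07,0.8],[2.8,40.6,17.2,0,0,0.07,0.8],[2.8,40.6,17.2,0,0,0.07,0.8]]]'
python3 - <<'E'
from h import *
im,d=bot.read_camera("side"); cv2.imwrite("pics/a1.png",cv2.resize(im[200:400,220:440],None,fx=3,fy=3))
delta((.457,-.2125,.012),-15)
E
```

```text
t: 3.18
eef_pos: [0.4584, -0.2105, 0.1592]
tool_rot: [0.0, 0.992, -0.127, -0.0]
contact_force: [0.7, 0.4, -0.3]
gripper_width: 0.802
pos [ 0.4592 -0.209   0.1594] yaw -14.44 tilt [ 1.e-04  2.e-04 -1.e+00] F [ 0.06 -0.45  0.18] g 0.798 t 3.225
  -> cm [-0.12  0.4  14.74] wz 0.0098
```

View pics/a1.png

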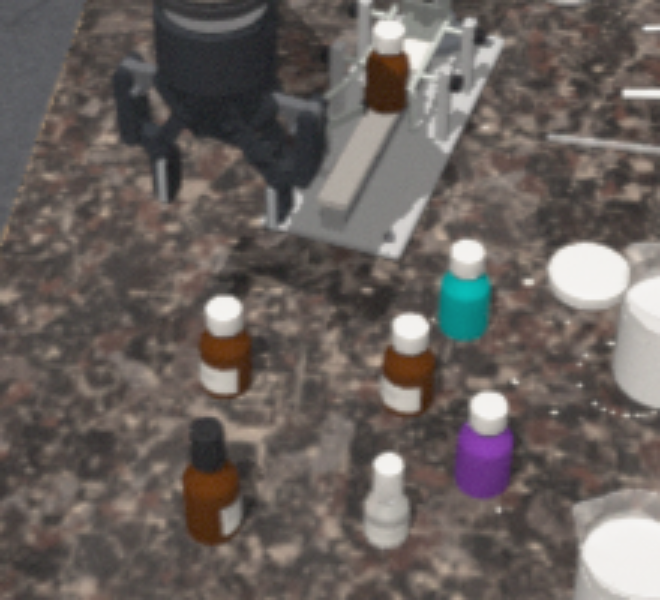

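The gripper is centred over the near brown bottle. I'll go down and grip it.

```bash
python3 -m creep '[[[-0.1,0.3,4,0,0,0.01,0.8],[-0.1,0.3,8,0,0,0.01,0.8],[-0.1,0.3,12,0,0,0.01,0.75],[-0.1,0.3,14.6,0,0,0.01,0.7],[-0.1,0.3,14.6,0,0,0.01,0.6],[-0.1,0.3,14.6,0,0,0.01,0.45],[-0.1,0.3,14.6,0,0,0.01,0.3],[-0.1,0.3,14.6,0,0,0.01,0.3],[-0.1,0.3,14.6,0,0,0.01,0.3]]]' 30
python3 - <<'E'
from h import *
delta(s2w(-.075,0,.16),-15)
E
```

```text
t: 4.35
eef_pos: [0.4584, -0.2112, 0.0146]
tool_rot: [-0.0, 0.992, -0.13, 0.001]
contact_force: [-1.0, 2.8, 7.7]
gripper_width: 0.414
pos [ 0.4584 -0.2112  0.0146] yaw -14.92 tilt [ 2.2e-03  7.0e-04 -1.0e+00] F [-0.97  2.84  7.68] g 0.414 t 4.35
  -> cm [  1.85 -20.45 -14.51] wz 0.0013
```

```bash
python3 -m creep '[[[0,0,-3,0,0,0,0.3],[0,0,-7,0,0,0,0.3],[0.3,-3,-11,0,0,0,0.3],[0.9,-8,-13,0,0,0,0.3],[1.5,-13,-13,0,0,0,0.3],[1.8,-18,-13,0,0,0,0.3],[1.9,-20.4,-13,0,0,0,0.3],[1.9,-20.4,-13,0,0,0,0.3]]]'
python3 - <<'E'
from h import *
for n,(y0,y1,x0,x1) in(("top",(180,300,210,440)),("side",(150,350,240,420))):
    im,d=bot.read_camera(n); cv2.imwrite(f"pics/b_{n}.png",cv2.resize(im[y0:y1,x0:x1],None,fx=3,fy=3))
delta(s2w(-.075,0,.061),-15)
E
```

```text
t: 5.35
eef_pos: [0.529, -0.0171, 0.1436]
tool_rot: [-0.0, 0.992, -0.128, 0.0]
contact_force: [-0.2, -0.1, -0.3]
gripper_width: 0.418
pos [ 0.5281 -0.0202  0.1436] yaw -14.98 tilt [ 3.e-04 -4.e-04 -1.e+00] F [-0.38 -0.44 -1.6 ] g 0.414 t 5.45
  -> cm [ 0.   -0.19  8.26] wz 0.0003
```

View pics/b_side.png

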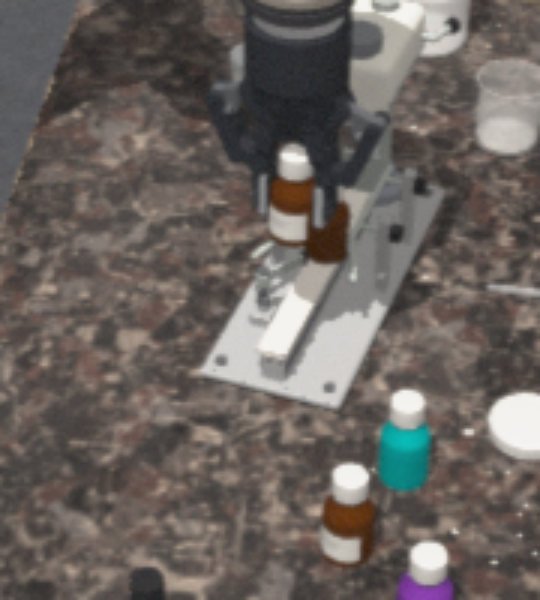

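View pics/b_top.png

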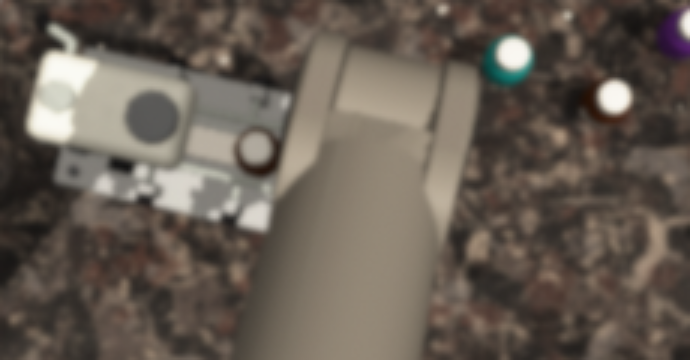

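```bash
python3 - <<'E'
from h import *
im=cv2.imread("pics/b_side.png")
p=bot.get_obs()["eef_pos"]; print(p)
q=(proj("side",[[p[0],p[1],p[2]-.0146+h] for h in(0,.057,.066,.075)])-[240,150])*3; print(q.round(1))
g=(im[140:185,270:320].min(2)>150); ys,xs=np.nonzero(g); print(xs.mean()+270,ys.mean()+140,xs.min()+270,xs.max()+270,ys.min()+140,ys.max()+140)
E
```

```text
[ 0.52805023 -0.02021121  0.14357166]
[[290.8 230.2]
 [291.8 168.8]
 [291.9 158.8]
 [292.1 148.8]]
293.68724832214764 162.50738255033556 280 307 145 178
```

```bash
python3 -m creep '[[[-0.1,-0.1,3,0,0,0,0.3],[-0.1,-0.1,6,0,0,0,0.3],[-0.1,-0.1,7.5,0,0,0,0.3],[-0.1,-0.1,8.1,0,0,0,0.3],[-0.1,-0.1,8.1,0,0,0,0.3],[-0.1,-0.1,8.1,0,0,0,0.3]]]'
python3 - <<'E'
from h import *
im,d=bot.read_camera("side"); cv2.imwrite("pics/c1.png",cv2.resize(im[170:310,270:400],None,fx=4,fy=4))
delta(s2w(-.075,0,.0596),-15)
E
```

```text
t: 6.2
eef_pos: [0.5283, -0.0184, 0.0631]
tool_rot: [-0.0, 0.991, -0.13, 0.001]
contact_force: [-0.1, -0.9, -0.9]
gripper_width: 0.415
pos [ 0.5283 -0.0182  0.0631] yaw -14.96 tilt [ 1.5e-03  2.0e-04 -1.0e+00] F [-0.33  0.14 -1.45] g 0.411 t 6.25
  -> cm [0.04 0.01 0.35] wz 0.0007
```

View pics/c1.png

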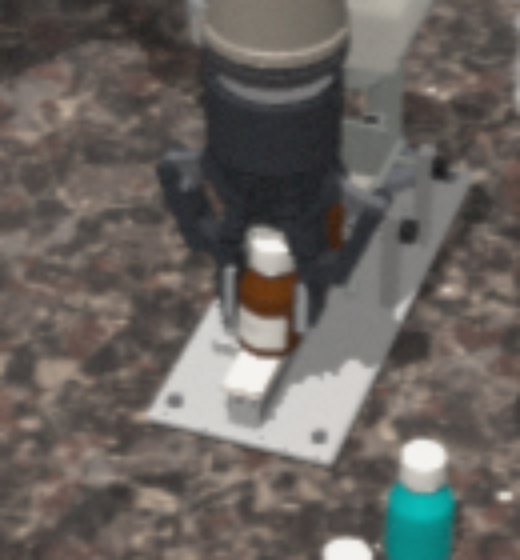

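```bash
python3 -m creep '[[[-0.1,0,0.15,0,0,0,0.3],[-0.1,0,0.25,0,0,0,0.3],[-0.1,0,0.35,0,0,0,0.3],[-0.1,0,0.35,0,0,0,0.3]]]'
python3 - <<'E'
from h import *
delta(s2w(-.075,0,.0596),-15)
print((proj("side",[s2w(-.075,0,.045),s2w(-.075,0,.111)])-[270,170])*4)
E
```

```text
t: 6.75
eef_pos: [0.5267, -0.0178, 0.0596]
tool_rot: [-0.001, 0.991, -0.13, -0.0]
contact_force: [-4.1, 0.7, 11.0]
gripper_width: 0.416
pos [ 0.5267 -0.0178  0.0596] yaw -14.96 tilt [-1.0e-04  1.1e-03 -1.0e+00] F [-4.13  0.71 10.99] g 0.416 t 6.75
  -> cm [ 0.2   0.02 -0.  ] wz 0.0007
[[267.2091106  337.82397157]
 [268.60568793 249.93100009]]
```

```bash
python3 -m creep '[[[0.05,0,-0.1,0,0,0,0.45],[0.05,0,-0.1,0,0,0,0.5],[0.05,0,-0.1,0,0,0,0.6],[0.05,0,-0.1,0,0,0,0.65],[0.05,0,-0.1,0,0,0,0.65],[0.05,0,-2.5,0,0,0,0.65],[0.05,0,-6,0,0,0,0.65],[0.05,0,-10,0,0,0,0.65]]]'
python3 - <<'E'
from h import *
im,d=bot.read_camera("side"); cv2.imwrite("pics/d1.png",cv2.resize(im[170:310,270:400],None,fx=4,fy=4))
delta(s2w(-.115,0,.16),-15)
E
```

```text
t: 7.75
eef_pos: [0.5267, -0.0181, 0.1594]
tool_rot: [0.0, 0.991, -0.13, -0.001]
contact_force: [-1.1, 1.0, -0.0]
gripper_width: 0.648
pos [ 0.5297 -0.0188  0.1642] yaw -15.03 tilt [ 6.1e-03  9.0e-04 -1.0e+00] F [ 2.61 -1.26  3.08] g 0.649 t 7.8
  -> cm [-0.12  4.    0.41] wz -0.0004
```

View pics/d1.png

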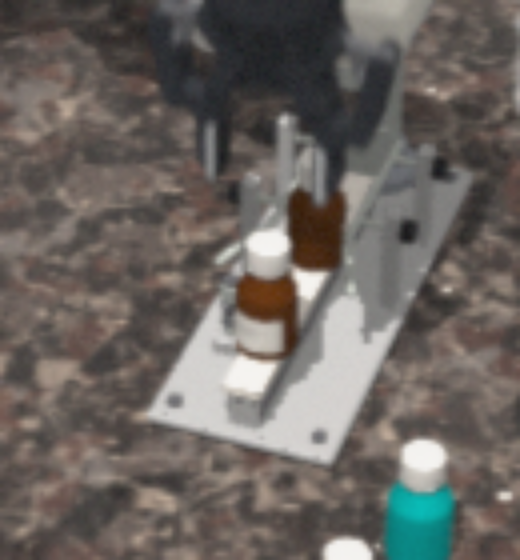

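```bash
python3 -m creep '[[[-0.05,3,0.2,0,0,0,0.3],[-0.1,4.8,0.4,0,0,0,0.12],[-0.1,4.8,0.4,0,0,0,0.12],[-0.1,4.8,4,0,0,0,0.12],[-0.1,4.8,8,0,0,0,0.12],[-0.1,4.8,10.9,0,0,0,0.12],[-0.1,4.8,10.9,0,0,0,0.12],[-0.1,4.8,10.9,0,0,0,0.12]]]'
python3 - <<'E'
from h import *
im,d=bot.read_camera("side"); cv2.imwrite("pics/e1.png",cv2.resize(im[170:310,270:400],None,fx=4,fy=4))
delta(s2w(-.115,0,.055),-15)
E
```

```text
t: 8.8
eef_pos: [0.5142, -0.0639, 0.0503]
tool_rot: [-0.0, 0.992, -0.13, 0.0]
contact_force: [-1.1, 0.7, -0.2]
gripper_width: 0.118
pos [ 0.5144 -0.0639  0.0507] yaw -14.94 tilt [ 1.1e-03  3.0e-04 -1.0e+00] F [-0.16 -0.46  0.51] g 0.123 t 8.85
  -> cm [ 0.19 -0.76 -0.43] wz 0.0011
```

View pics/e1.png

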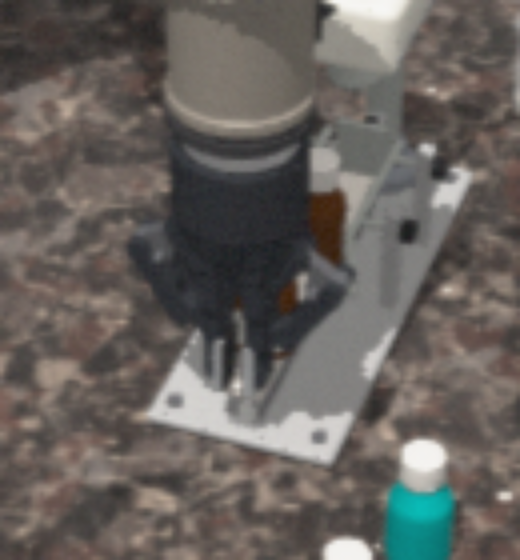

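```bash
python3 -m creep '[[[0.1,-0.4,-0.4,0,0,0,0.12],[0.1,-0.9,-0.4,0,0,0,0.12],[0.1,-1.4,-0.4,0,0,0,0.12],[0.1,-1.8,-0.4,0,0,0,0.12],[0.1,-2.2,-0.4,0,0,0,0.12],[0.1,-2.6,-0.4,0,0,0,0.12],[0.1,-3.1,-0.4,0,0,0,0.12],[0.1,-3.6,-0.4,0,0,0,0.12],[0.1,-4.1,-0.4,0,0,0,0.12],[0.1,-4.5,-0.4,0,0,0,0.12]]]'
python3 - <<'E'
from h import *
im,d=bot.read_camera("side"); cv2.imwrite("pics/f1.png",cv2.resize(im[170:310,270:400],None,fx=4,fy=4))
im,d=bot.read_camera("top"); cv2.imwrite("pics/f1t.png",cv2.resize(im[190:280,210:370],None,fx=4,fy=4))
o=bot.get_obs(); print(w2s(o["eef_pos"]))
delta(s2w(-.0203,0,.055),-15)
E
```

```text
t: 10.1
eef_pos: [0.5264, -0.0205, 0.0538]
tool_rot: [-0.0, 0.992, -0.13, -0.0]
contact_force: [-0.4, -0.9, 0.2]
gripper_width: 0.118
(np.float64(-0.07729244749043636), np.float64(0.0015272260649181134))
pos [ 0.5265 -0.0203  0.0537] yaw -14.9 tilt [-0.e+00  3.e-04 -1.e+00] F [ 0.48  0.18 -0.07] g 0.122 t 10.2
  -> cm [ 0.16 -5.7  -0.12] wz 0.0017
```

View pics/f1.png

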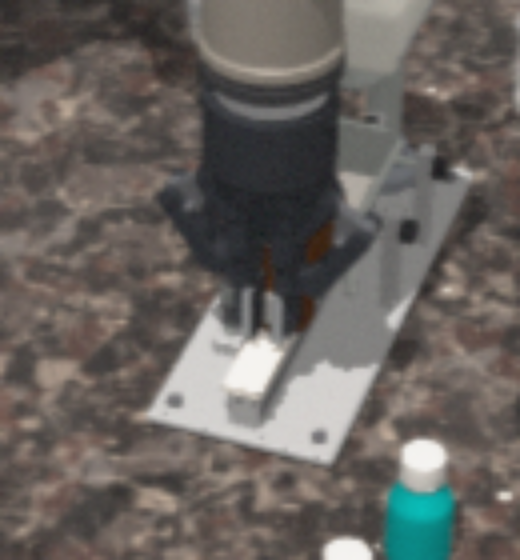

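View pics/f1t.png

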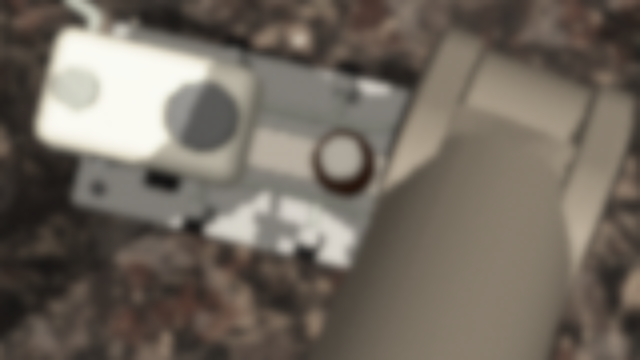

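```bash
python3 -m creep '[[[0.05,-0.6,-0.1,0,0,0,0.12],[0.05,-1.2,-0.1,0,0,0,0.12],[0.05,-1.8,-0.1,0,0,0,0.12],[0.05,-2.4,-0.1,0,0,0,0.12],[0.05,-3,-0.1,0,0,0,0.12],[0.05,-3.6,-0.1,0,0,0,0.12],[0.05,-4.2,-0.1,0,0,0,0.12],[0.05,-4.8,-0.1,0,0,0,0.12],[0.05,-5.2,-0.1,0,0,0,0.12],[0.05,-5.6,-0.1,0,0,0,0.12]]]'
python3 - <<'E'
from h import *
im,d=bot.read_camera("side"); cv2.imwrite("pics/g1.png",cv2.resize(im[140:290,280:410],None,fx=4,fy=4))
o=bot.get_obs(); print(w2s(o["eef_pos"]))
delta(s2w(-.0203,0,.055),-15)
E
```

```text
t: 11.45
eef_pos: [0.5413, 0.0332, 0.0548]
tool_rot: [0.0, 0.991, -0.13, -0.0]
contact_force: [-0.0, -2.1, 0.7]
gripper_width: 0.122
(np.float64(-0.021196909564322575), np.float64(0.001078334790849852))
pos [0.5415 0.0338 0.0548] yaw -14.92 tilt [-0.e+00  3.e-04 -1.e+00] F [-1.05 -1.13  1.67] g 0.119 t 11.5
  -> cm [ 0.11 -0.09 -0.02] wz 0.0014
```

View pics/g1.png

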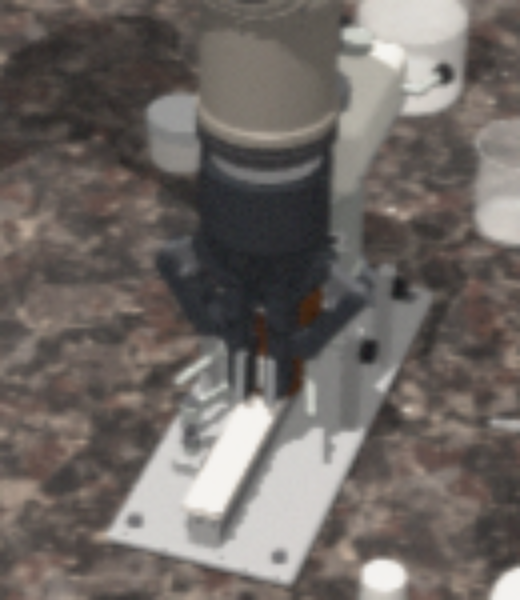

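```bash
python3 -m creep '[[[0.05,-0.15,0,0,0,0,0.12],[0.05,-0.3,0,0,0,0,0.12],[0.05,-0.3,0,0,0,0,0.12],[0.05,0.5,0,0,0,0,0.12],[0.05,1.5,0,0,0,0,0.12],[0.05,1.8,-3,0,0,0,0.12],[0.05,1.8,-8,0,0,0,0.3],[0,3,-13,0,0,0,0.5],[0,7,-13,0,0,0,0.7],[0,13,-13,0,0,0,0.8]]]'
python3 - <<'E'
from h import *
im,d=bot.read_camera("side"); cv2.imwrite("pics/i1.png",cv2.resize(im[140:290,280:410],None,fx=4,fy=4))
delta((.586,-.2165,.16),-15)
E
```

```text
t: 12.75
eef_pos: [0.5081, -0.0926, 0.1854]
tool_rot: [-0.001, 0.992, -0.128, 0.001]
contact_force: [0.5, -1.2, 0.4]
gripper_width: 0.799
pos [ 0.5041 -0.1029  0.1857] yaw -15.46 tilt [ 7.0e-04 -3.1e-03 -1.0e+00] F [-3.46 -6.31  0.04] g 0.8 t 12.8
  -> cm [10.92  8.76  2.61] wz -0.008
```

View pics/i1.png

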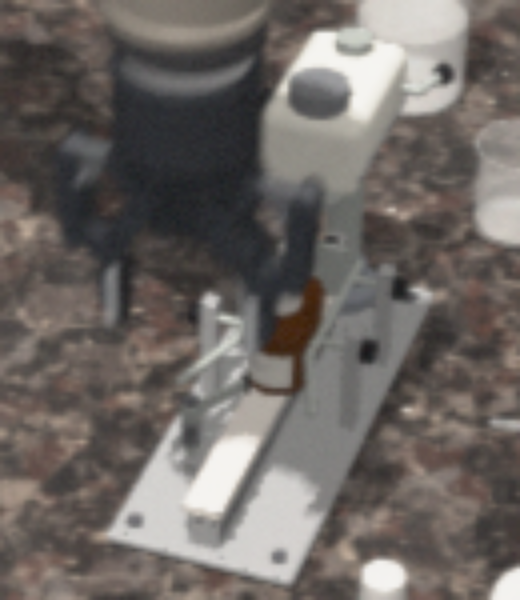

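Bottle a stands in the rail mouth around (275,370) and the catch tip looks to be behind it. Next I'll go above the second brown bottle.

```bash
python3 -m creep '[[[4,3,1,0,0,-0.008,0.8],[8,6,2,0,0,-0.008,0.8],[10.9,8.7,2.4,0,0,-0.008,0.8],[10.9,8.7,2.4,0,0,-0.008,0.8],[10.9,8.7,2.4,0,0,-0.008,0.8],[10.9,8.7,2.4,0,0,-0.008,0.8]]]'
python3 - <<'E'
from h import *
im,d=bot.read_camera("side"); cv2.imwrite("pics/j1.png",cv2.resize(im[140:400,280:420],None,fx=2.3*1.0,fy=2.3)); cv2.imwrite("pics/j2.png",cv2.resize(im[170:270,310:400],None,fx=6,fy=6,interpolation=2))
delta((.586,-.2165,.012),-15)
E
```

```text
t: 13.55
eef_pos: [0.5902, -0.2035, 0.1608]
tool_rot: [-0.001, 0.992, -0.126, -0.0]
contact_force: [0.8, 0.2, 0.0]
gripper_width: 0.803
pos [ 0.5904 -0.2035  0.1609] yaw -14.42 tilt [ 0.     0.001 -1.   ] F [ 0.06  0.9  -0.35] g 0.803 t 13.6
  -> cm [-0.09  1.39 14.89] wz 0.0101
```

View pics/j1.png

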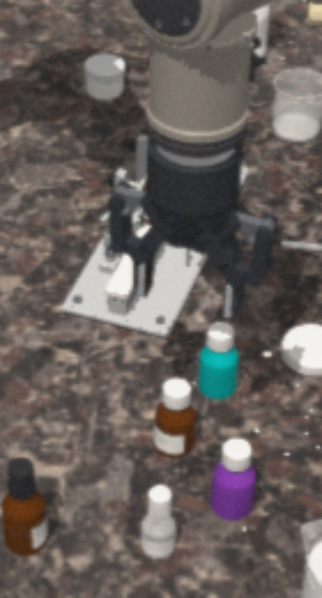

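View pics/j2.png

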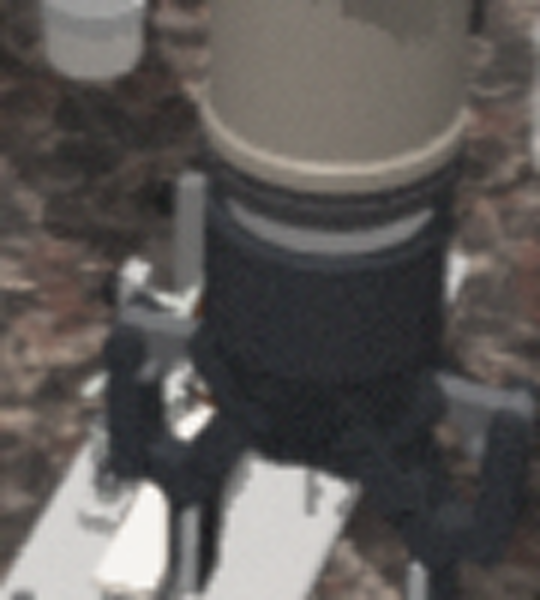

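```bash
python3 -m creep '[[[-0.1,0.7,0,0,0,0.01,0.75],[-0.1,1.4,1,0,0,0.01,0.7],[-0.1,1.4,5,0,0,0.01,0.7],[-0.1,1.4,9,0,0,0.01,0.7],[-0.1,1.4,12.5,0,0,0.01,0.7],[-0.1,1.4,14.7,0,0,0.01,0.7],[-0.1,1.4,14.7,0,0,0.01,0.6],[-0.1,1.4,14.7,0,0,0.01,0.45],[-0.1,1.4,14.7,0,0,0.01,0.3],[-0.1,1.4,14.7,0,0,0.01,0.3]]]' 30
python3 -m creep '[[[0,0,0,0,0,0,0.3],[0,0,0,0,0,0,0.3]]]'
python3 - <<'E'
from h import *
delta(s2w(-.075,0,.16),-15)
im,d=bot.read_camera("side"); cv2.imwrite("pics/k1.png",cv2.resize(im[260:400,300:420],None,fx=4,fy=4))
E
```

```text
t: 14.85
eef_pos: [0.5869, -0.2186, 0.0151]
tool_rot: [0.0, 0.991, -0.131, 0.001]
contact_force: [-1.5, -0.1, 5.1]
gripper_width: 0.418
t: 15.1
eef_pos: [0.5869, -0.2185, 0.0151]
tool_rot: [0.0, 0.991, -0.131, 0.001]
contact_force: [-1.7, 0.4, 5.8]
gripper_width: 0.414
pos [ 0.5869 -0.2185  0.0151] yaw -15.08 tilt [ 1.9e-03 -5.0e-04 -1.0e+00] F [-1.72  0.44  5.81] g 0.414 t 15.1
  -> cm [-10.81 -17.81 -14.52] wz -0.0013
```

View pics/k1.png

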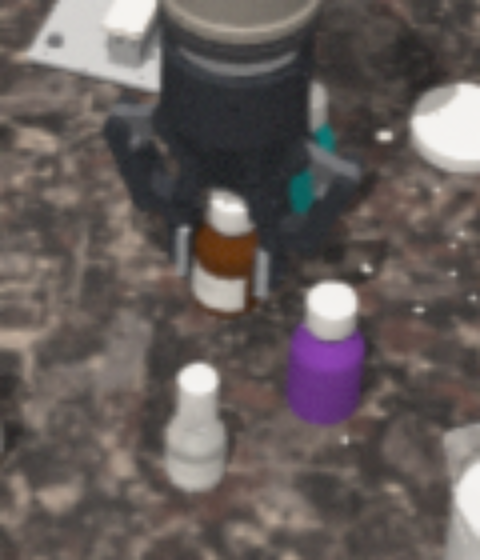

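```bash
python3 -m creep '[[[0,0,-3,0,0,0,0.3],[0,0,-8,0,0,0,0.3],[0,0,-13,0,0,0,0.3],[-3,-4,-13.5,0,0,0,0.3],[-6,-9,-13.5,0,0,0,0.3],[-9,-14,-13,0,0,0,0.3],[-10.9,-17.8,-13,0,0,0,0.3],[-10.9,-17.8,-13,0,0,0,0.3],[-10.9,-17.8,-13,0,0,0,0.3]]]'
python3 - <<'E'
from h import *
delta((.527,-.018,.0605),-15)
im,d=bot.read_camera("side"); cv2.imwrite("pics/l1.png",cv2.resize(im[140:310,270:410],None,fx=3.5,fy=3.5))
im,d=bot.read_camera("top"); cv2.imwrite("pics/l1t.png",cv2.resize(im[190:280,210:450],None,fx=3.3,fy=3.3))
E
```

```text
t: 16.27
eef_pos: [0.5273, -0.0182, 0.1441]
tool_rot: [0.0, 0.991, -0.131, 0.0]
contact_force: [-0.0, -1.5, -1.8]
gripper_width: 0.416
pos [ 0.5273 -0.0182  0.1441] yaw -15.06 tilt [ 6.e-04 -2.e-04 -1.e+00] F [-0.04 -1.52 -1.84] g 0.416 t 16.275
  -> cm [-0.04 -0.01  8.36] wz -0.001
```

View pics/l1.png

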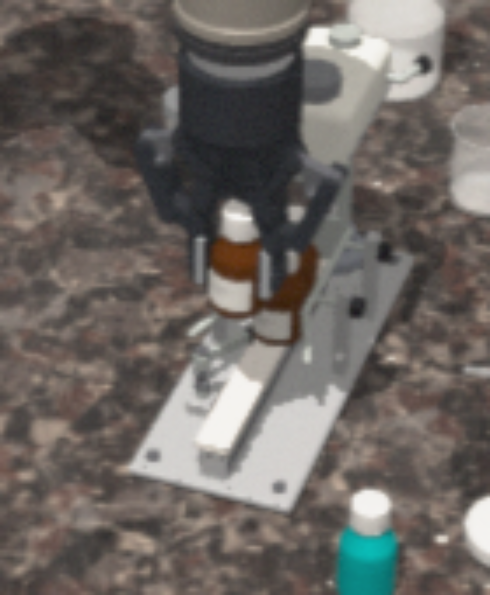

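View pics/l1t.png

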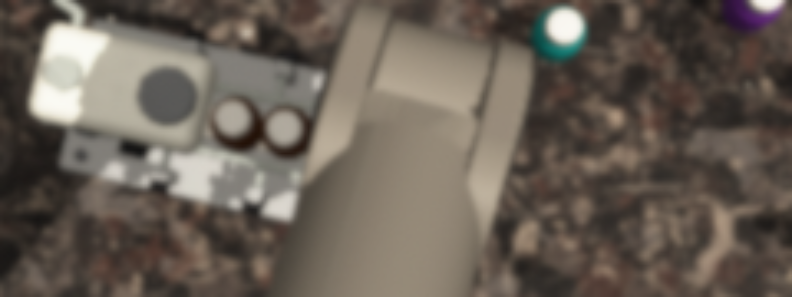

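```bash
python3 -m creep '[[[0,0,3,0,0,0,0.3],[0,0,6,0,0,0,0.3],[0,0,7.6,0,0,0,0.3],[0,0,8.1,0,0,0,0.3],[0,0,8.3,0,0,0,0.3],[0,0,8.5,0,0,0,0.3],[0,0,8.5,0,0,0,0.3]]]'
python3 - <<'E'
from h import *
delta((.527,-.018,.060),-15)
E
```

```text
t: 17.25
eef_pos: [0.5279, -0.018, 0.06]
tool_rot: [-0.0, 0.991, -0.131, 0.001]
contact_force: [-0.9, -0.2, 3.9]
gripper_width: 0.415
pos [ 0.5279 -0.018   0.06  ] yaw -15.08 tilt [ 1.7e-03  7.0e-04 -1.0e+00] F [-0.92 -0.16  3.9 ] g 0.415 t 17.25
  -> cm [-0.09  0.03  0.  ] wz -0.0014
```

```bash
python3 -m creep '[[[0,0,0,0,0,0,0.45],[0,0,0,0,0,0,0.5],[0,0,0,0,0,0,0.6],[0,0,0,0,0,0,0.65],[0,0,0,0,0,0,0.65],[0,0,-2.5,0,0,0,0.65],[0,0,-6,0,0,0,0.65],[0,0,-10,0,0,0,0.65],[0,3,-10,0,0,0,0.3],[0,4.7,-10,0,0,0,0.12]]]'
python3 - <<'E'
from h import *
delta((.527,-.018,.060),-15)
p=bot.get_obs()["eef_pos"];print(w2s(p))
im,d=bot.read_camera("side"); cv2.imwrite("pics/m1.png",cv2.resize(im[140:310,270:410],None,fx=3.5,fy=3.5))
delta(s2w(-.122,.001,.055),-15)
E
```

```text
t: 18.5
eef_pos: [0.5145, -0.0644, 0.1591]
tool_rot: [-0.0, 0.991, -0.132, 0.0]
contact_force: [-0.5, -0.6, -0.3]
gripper_width: 0.235
pos [ 0.5145 -0.0644  0.1591] yaw -15.12 tilt [ 5.e-04  2.e-04 -1.e+00] F [-0.48 -0.62 -0.31] g 0.235 t 18.5
  -> cm [-0.01 -4.8   9.91] wz -0.0021
(np.float64(-0.1229856461284393), np.float64(0.001688075527913343))
pos [ 0.5135 -0.0666  0.1588] yaw -15.29 tilt [-5.e-04 -8.e-04 -1.e+00] F [-0.04 -1.98 -1.07] g 0.142 t 18.55
  -> cm [ 0.11 -0.35 10.38] wz -0.005
```

View pics/m1.png

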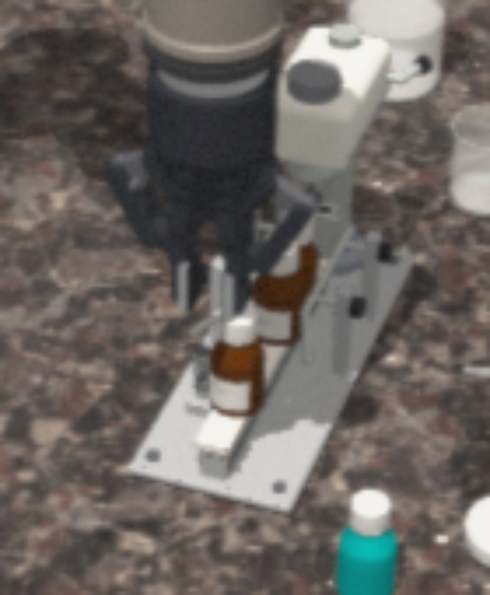

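```bash
python3 -m creep '[[[0.1,-0.1,3,0,0,-0.005,0.12],[0.1,-0.1,7,0,0,-0.005,0.12],[0.1,-0.1,10.3,0,0,-0.005,0.12],[0.1,-0.1,10.3,0,0,-0.005,0.12],[0.1,-0.1,10.3,0,0,-0.005,0.12]]]'
python3 - <<'E'
from h import *
p=bot.get_obs()["eef_pos"];print(w2s(p))
delta(s2w(-.0203,.001,.055),-15)
E
```

```text
t: 19.18
eef_pos: [0.5166, -0.0627, 0.0564]
tool_rot: [0.0, 0.992, -0.129, 0.0]
contact_force: [0.5, -0.4, 0.8]
gripper_width: 0.12
(np.float64(-0.12088635202259877), np.float64(0.000104247276749762))
pos [ 0.5166 -0.0627  0.0564] yaw -14.81 tilt [ 4.e-04 -1.e-04 -1.e+00] F [ 0.48 -0.37  0.85] g 0.12 t 19.175
  -> cm [ -0.06 -10.06   0.14] wz 0.0033
```

```bash
python3 -m creep '[[[-0.05,-0.5,0.1,0,0,0,0.12],[-0.05,-1,0.1,0,0,0,0.12],[-0.05,-1.5,0.1,0,0,0,0.12],[-0.05,-2,0.1,0,0,0,0.12],[-0.05,-2.5,0.1,0,0,0,0.12],[-0.05,-3,0.1,0,0,0,0.12],[-0.05,-3.6,0.1,0,0,0,0.12],[-0.05,-4.2,0.1,0,0,0,0.12],[-0.05,-4.8,0.1,0,0,0,0.12],[-0.05,-5.4,0.1,0,0,0,0.12]]]'
python3 -m creep '[[[0,-0.5,0,0,0,0,0.12],[0,-1,0,0,0,0,0.12],[0,-1.5,0,0,0,0,0.12],[0,-2,0,0,0,0,0.12],[0,-2.4,0,0,0,0,0.12],[0,-2.8,0,0,0,0,0.12],[0,-3.2,0,0,0,0,0.12],[0,-3.5,0,0,0,0,0.12],[0,-3.8,0,0,0,0,0.12],[0,-3.8,0,0,0,0,0.12]]]'
python3 - <<'E'
from h import *
p=bot.get_obs()["eef_pos"];print(w2s(p))
delta(s2w(-.0203,.001,.055),-15)
im,d=bot.read_camera("side"); cv2.imwrite("pics/n1.png",cv2.resize(im[140:310,270:410],None,fx=3.5,fy=3.5))
im,d=bot.read_camera("top"); cv2.imwrite("pics/n1t.png",cv2.resize(im[190:280,210:450],None,fx=3.3,fy=3.3))
E
```

```text
t: 20.42
eef_pos: [0.5296, -0.0098, 0.0548]
tool_rot: [0.0, 0.992, -0.129, -0.0]
contact_force: [-0.2, -0.8, 1.3]
gripper_width: 0.118
t: 21.68
eef_pos: [0.5393, 0.0271, 0.0548]
tool_rot: [-0.0, 0.992, -0.128, 0.0]
contact_force: [-0.0, -0.7, 0.1]
gripper_width: 0.121
(np.float64(-0.02821677647256869), np.float64(0.0014595049162544906))
pos [0.5393 0.0271 0.0548] yaw -14.75 tilt [ 1.e-04  4.e-04 -1.e+00] F [-0.01 -0.69  0.14] g 0.121 t 21.675
  -> cm [ 0.05 -0.79 -0.02] wz 0.0044
```

View pics/n1.png

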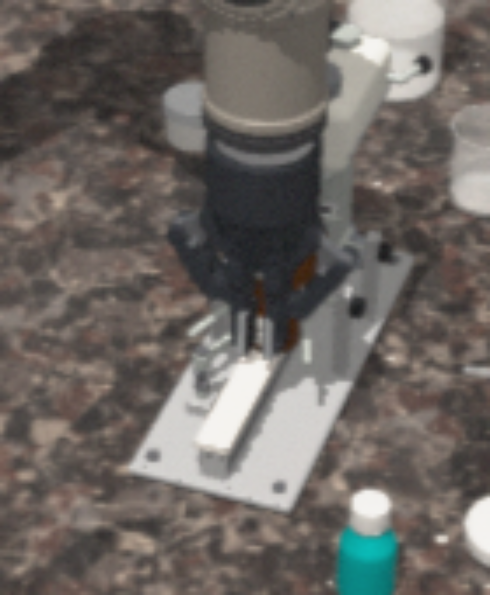

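View pics/n1t.png

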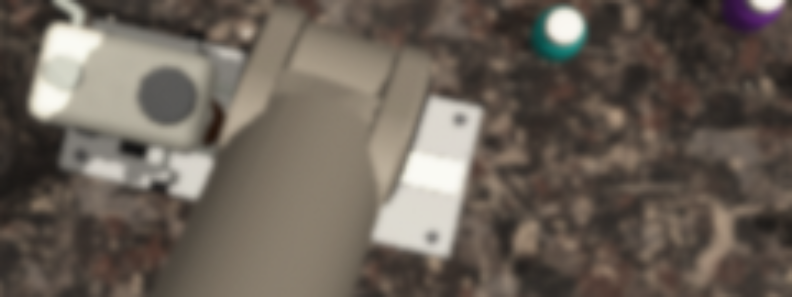

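```bash
python3 -m creep '[[[0,-0.2,0,0,0,0,0.12],[0,-0.4,0,0,0,0,0.12],[0,-0.6,0,0,0,0,0.12],[0,-0.6,0,0,0,0,0.12]]]'
python3 -m creep '[[[0,-0.1,0,0,0,0,0.12],[0,-0.2,0,0,0,0,0.12],[0,-0.2,0,0,0,0,0.12]]]'
python3 -c "
from h import *
o=bot.get_obs();print(w2s(o['eef_pos']),o['contact_force'])"
```

```text
t: 22.28
eef_pos: [0.5407, 0.0327, 0.0548]
tool_rot: [-0.0, 0.992, -0.128, -0.0]
contact_force: [0.1, -1.0, 0.2]
gripper_width: 0.121
t: 22.65
eef_pos: [0.5412, 0.0343, 0.0548]
tool_rot: [-0.0, 0.992, -0.129, -0.0]
contact_force: [0.1, -1.7, 1.2]
gripper_width: 0.12
(np.float64(-0.02076083110190995), np.float64(0.0014668199439252544)) [ 0.0539209  -1.74798716  1.23397835]
```

Still no stop felt, so I'll advance in 1 mm steps.

```bash
for i in 1 2; do python3 -m creep '[[[0,-0.1,0,0,0,0,0.12],[0,-0.1,0,0,0,0,0.12],[0,-0.1,0,0,0,0,0.12]]]'; done
python3 -c "
from h import *
o=bot.get_obs();print(w2s(o['eef_pos']),o['contact_force'])"
```

```text
t: 23.02
eef_pos: [0.5415, 0.0353, 0.0548]
tool_rot: [-0.0, 0.992, -0.129, -0.0]
contact_force: [0.2, -2.3, 1.3]
gripper_width: 0.12
t: 23.4
eef_pos: [0.5415, 0.0357, 0.0548]
tool_rot: [0.0, 0.992, -0.129, -0.0]
contact_force: [-1.2, -5.0, 0.8]
gripper_width: 0.12
(np.float64(-0.019350947891968655), np.float64(0.0014979302383457775)) [-1.23997311 -4.99149518  0.84699289]
```

```bash
python3 -m creep '[[[0,-0.1,0,0,0,0,0.12],[0,-0.1,0,0,0,0,0.12],[0,-0.1,0,0,0,0,0.12]]]'
```

```text
t: 23.78
eef_pos: [0.5416, 0.0359, 0.0548]
tool_rot: [0.001, 0.992, -0.129, -0.0]
contact_force: [-1.5, -6.6, 1.9]
gripper_width: 0.12
```

The file is hard against the stop: the tool has stalled with the force rising. I'll back off and clear.

```bash
python3 -m creep '[[[0,0.2,0,0,0,0,0.12],[0,0.5,0,0,0,0,0.12],[0,1.2,0,0,0,0,0.12],[0,1.9,0,0,0,0,0.12],[0,2.2,-3,0,0,0,0.12],[0,2.2,-8,0,0,0,0.12],[0,3,-13,0,0,0,0.12],[0,8,-15,0,0,0,0.12],[0,14,-15,0,0,0,0.12],[-2,20,-15,0,0,0,0.12]]]'
python3 -m creep '[[[0,5,0,0,0,0,0.12],[0,5,0,0,0,0,0.12],[0,5,0,0,0,0,0.12]]]'
python3 - <<'E'
from h import *
for n,(y0,y1,x0,x1) in(("top",(180,280,210,370)),("side",(140,290,280,410))):
    im,d=bot.read_camera(n); cv2.imwrite(f"pics/z_{n}.png",cv2.resize(im[y0:y1,x0:x1],None,fx=4,fy=4,interpolation=2)); cv2.imwrite(f"pics/zf_{n}.png",im)
print(bot.get_obs()["eef_pos"],bot.get_obs()["t"])
E
```

```text
t: 25.02
eef_pos: [0.472, -0.1526, 0.2054]
tool_rot: [0.0, 0.992, -0.128, 0.001]
contact_force: [0.8, -2.0, -0.4]
gripper_width: 0.118
t: 25.4
eef_pos: [0.4592, -0.1985, 0.2047]
tool_rot: [-0.0, 0.992, -0.129, -0.0]
contact_force: [-0.5, 0.5, -0.3]
gripper_width: 0.124
[ 0.45971357 -0.19750461  0.20456156] 25.5
```

View pics/z_side.png

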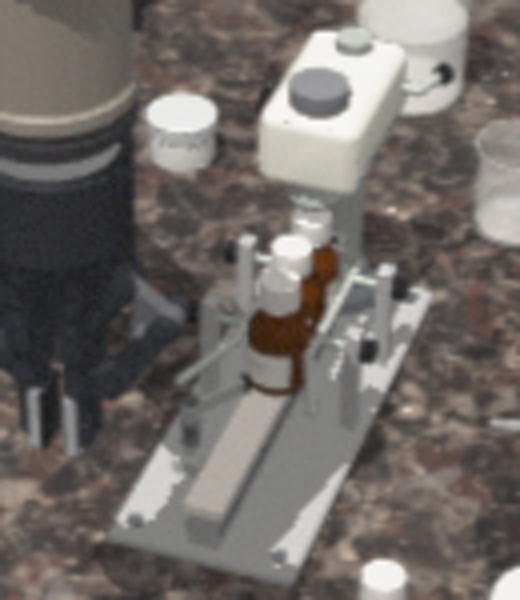

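View pics/z_top.png

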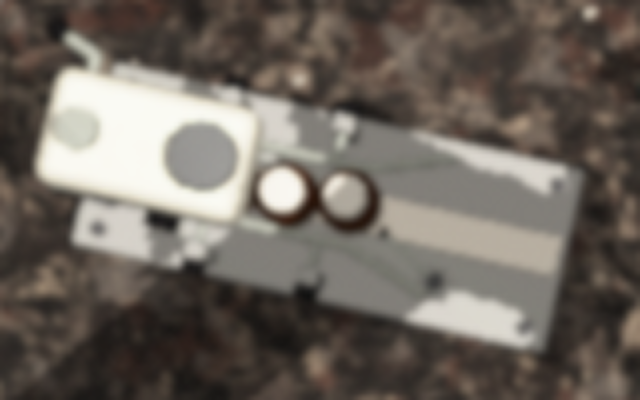

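```bash
python3 - <<'E'
from h import *
for n,(y0,x0) in(("top",(180,210)),("side",(140,280))):
    q=lambda L:((proj(n,[s2w(*p) for p in L])-[x0,y0]+.5)*4).round(0).tolist()
    print(n,"caps",q([(.0075,0,.12),(.0445,0,.12),(.0815,0,.12)]),"tip",q([(-.014,.01,.061)]),"pin",q([(-.05,.032,.064)]), "tip open .4",q([(-.05+.042*np.cos(np.arctan2(-.022,.036)+.4),.032+.042*np.sin(np.arctan2(-.022,.036)+.4),.061)]))
t=cv2.imread("pics/zf_top.png")
for p in((347,195),(284,192)):
    u,v=int(p[0]/4+210),int(p[1]/4+180); s=t[v-9:v+10,u-9:u+10].min(2); m,c=cv2.connectedComponents((s>95).astype(np.uint8)); ys,xs=np.nonzero(c==c[9,9]); print(len(xs),np.round(w2s(atz("top",(xs.mean()+u-9,ys.mean()+v-9),.119)),4))
for r in bot.find_in("top","catch_tip")+bot.find_in("top","bottle_first"): print(r)
print(bot.find_in("side","catch_tip"))
im=cv2.imread("pics/zf_side.png"); cv2.imwrite("pics/zz.png",cv2.resize(im[190:265,315:375],None,fx=9,fy=8,interpolation=2))
E
```

```text
top caps [[347.0, 198.0], [284.0, 183.0], [220.0, 168.0]] tip [[383.0, 230.0]] pin [[433.0, 280.0]] tip open .4 [[368.0, 254.0]]
side caps [[278.0, 279.0], [299.0, 245.0], [318.0, 213.0]] tip [[249.0, 374.0]] pin [[193.0, 397.0]] tip open .4 [[227.0, 363.0]]
197 [ 0.009  -0.0079]
190 [ 0.0454 -0.0011]
{'xy': [288.7, 231.0], 'p': 0.32}
[]
```

View pics/zz.png

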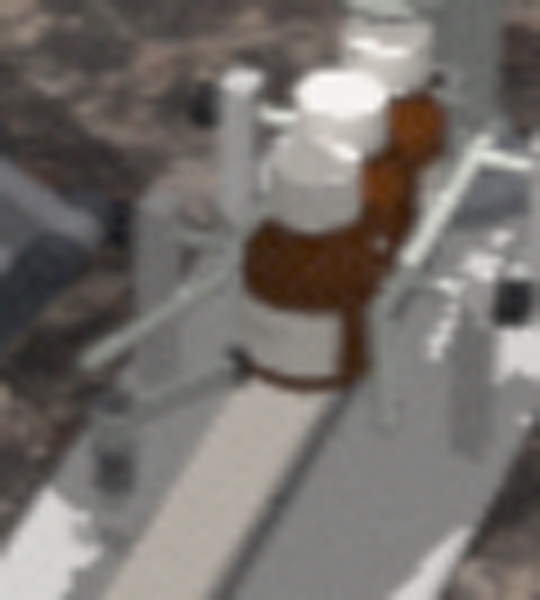

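View pics/zf_side.png

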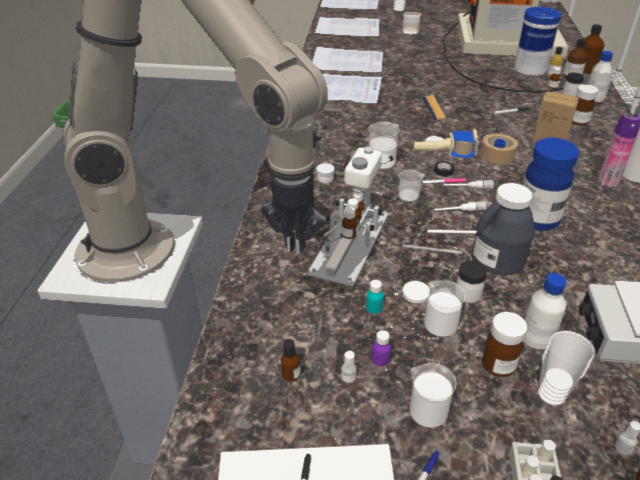

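The file and the catch look right. I'll take one fresh depth check that all three are upright and in position.

```bash
python3 - <<'E'
from h import *
for n in("side","top"):
    im,d=bot.read_camera(n); P=cloud(n,d,np.ones(d.shape,bool)); v,u=np.nonzero(d>0)
    ax=np.array([np.cos(A),np.sin(A)]); ay=np.array([-ax[1],ax[0]]); q=P[:,:2]-O; x=q@ax; y=q@ay; z=P[:,2]
    for c in(.0075,.0445,.0815):
        m=(abs(x-c)<.0165)&(abs(y)<.018)
        t=m&(z>.117)&(z<.124); b=m&(z>.05)&(z<.09)
        print(n,c,"captop",t.sum(),x[t].mean().round(4),y[t].mean().round(4),z[t].mean().round(4),"ext x",np.percentile(x[t],[3,97]).round(4),"y",np.percentile(y[t],[3,97]).round(4),"| body",b.sum(),np.percentile(x[b],[2]).round(4),np.percentile(y[b],[2,98]).round(4))
    if n=="side": cv2.imwrite("pics/y.png",cv2.resize(im[185:265,310:380],None,fx=7.5,fy=7.5,interpolation=3))
E
```

```text
side 0.0075 captop 44 0.0064 -0.0022 0.1189 ext x [-0.0046  0.019 ] y [-0.0105  0.0089] | body 131 [-0.0087] [-0.0177  0.0142]
side 0.0445 captop 37 0.0423 0.0031 0.1191 ext x [0.0336 0.0525] y [-0.007  0.013] | body 47 [0.0312] [-0.0157 -0.0069]
side 0.0815 captop 30 0.0749 0.0011 0.1193 ext x [0.0682 0.0829] y [-0.008   0.0124] | body 73 [0.0659] [-0.0155 -0.0035]
top 0.0075 captop 74 0.0098 -0.0008 0.1199 ext x [-0.0003  0.0192] y [-0.0106  0.0093] | body 60 [-0.0084] [-0.0177  0.0171]
top 0.0445 captop 79 0.0457 0.0035 0.1206 ext x [0.0361 0.0559] y [-0.0067  0.0133] | body 36 [0.0286] [-0.0141  0.0177]<stdin>:8: RuntimeWarning: Mean of empty slice.
  ret = ret.dtype.type(ret / rcount)
Traceback (most recent call last):
IndexError: index -1 is out of bounds for axis 0 with size 0
```

View pics/y.png

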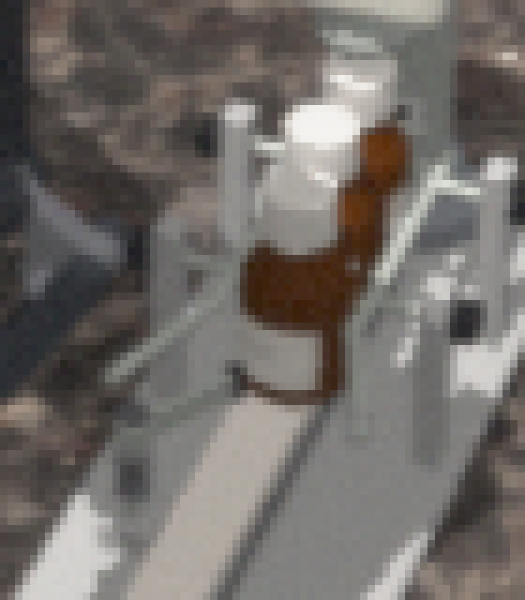

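```bash
python3 -c "
from station import bot
print(bot.hand_in())"
```

```text
the job is handed in; nothing more can be done
None
```

I stood the two loose brown bottles on the strip one after the other, pushed them in behind the first, and handed the job in after about 26 s of robot time. No verdict was reported.

**End stop:** On the final push the tool stalled at about 7 N, which I took as the file resting against the stop.

**File:** All three cap tops measured about 0.119–0.120 m above the worktop, so the bottles are upright. The last two stand at station x ≈ 0.008 and 0.044. The first is mostly hidden under the head. The side camera put its visible part at x ≈ 0.075 against the 0.0815 wanted, so its place rests on the stall and the spacing.

**Catch:** The roller shows within 1 pixel of its closed position in the top camera, behind the last bottle.

**Bystanders:** The droppers, the jar and the two look-alikes were not touched and look unmoved in the last side picture.

**Disagreements:**
- The two cameras differ by about 3 mm along the lane.
- The caps stagger by about 4 mm across the lane, which is what the play between the rails allows.
- The networks returned at most one weak hit (p 0.32) for the catch tip and the first bottle in the last top picture, and none for the catch tip from the side. I relied on projected positions and depth instead.
- My last depth script stopped with an error at the first bottle in the top view, because the head hides it there. No reading came from that view.

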